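# Refill the walnut crock from the spring-gate dispenser

## Robot

A 7-joint arm with a two-finger parallel gripper is mounted at the origin on the work surface. World frame = base frame: x ahead of the robot, y to its left, z up, the work surface at z = 0. Lengths are in mm, angles in rad, forces in N, time in s.
With the tool pointing down it reaches from about 425 to 950 mm from the base axis. Payload 4.7 kg.
Tool frame: the origin (TCP) lies midway between the tips of the shut fingers; the grasp point (between the pads) lies 19 mm behind it; y points along the fingers, x is the direction in which the jaws open and shut, and the axes are right-handed (so a half turn about y gives the same grasp; the last joint's range is limited). The gripper opens to 87 mm and grips with 3 to 60 N. Pads are 19 mm wide; open, the fingers measure 117 mm over their backs; the gripper's body (75 mm by 190 mm) begins 51 mm behind the grasp point.
Start: joints at [1.108, 0.469, -0.049, 1.532, 0.024, 1.141, -0.082], TCP at [283.765, -612.476, 222.573] pointing down, gripper open.
Joint ranges: [-2.59, 2.59], [-0.33, 1.99], [-1.39, 1.29], [0.1, 2.45], [-1.04, 4.18], [0.21, 1.99], [-2.66, 2.66]. Speed limits (rad/s): [2.57, 2.57, 3.14, 3.14, 3.14, 3.14, 3.14].

## Interface

Orientations are given as a unit quaternion [w, x, y, z].
In Python, from cell import * gives the robot as it stands. Calls block until the motion is done:
- movep(position, orientation): joint-space move of the TCP to a pose.
- line_to(position, rot=None, rate=150, force_limit=None): straight line of the TCP; rot=None keeps the orientation; rate is the mean speed in mm/s. With force_limit (N) it stops when the force on the tool has changed by that much, and returns True; else False.
- movej(angles): joint-space move.
- ungrasp() and close(strength=None): open the fingers fully, or close them until they stop; strength is the grip in N (None keeps the last).
- sleep(seconds).
- inverse_kinematics(position, orientation): joint angles nearest the present ones, or None.
- read_state(): the state.
- get_image(name): name is "scene" or "top" or "wrist"; returns a dict with "image" (480x640x3 uint8, red, green, blue), "vertical_fov" (degrees; the focal length in pixels is half the picture's height over the tangent of half this angle, whatever the lens; pixels are square), "cx", "cy" (the principal point, pixels), "R" (3x3) and "t" (3): a world point X has camera coordinates R X + t; the wrist camera has in their place "tool_from_camera" (4x4, takes a point from camera to tool coordinates, whose origin is the TCP and whose axes are the tool frame's). Camera axes: x right, y down, z forward; pixel columns grow to the right and rows downward; lengths in mm; the calibration is good to about 2 mm. A picture is of the moment at which its call begins: read the wrist's pose just before it. There is no depth.
A pose or a line that the arm cannot do raises Unreachable and nothing moves.
- hand_in(): hands the job in, once; it reports no verdict.
The state is a dict: "t": time; "joint_pos": joint angles; "qvel": joint speeds; "joint_efforts": joint torques, N m; "tcp_pos": TCP position; "tool_rot": TCP orientation; "wrist_force": force on the tool from outside, world axes, zero at the start; "torque": the same for the moment, N m; "width": finger opening in mm.
Only numpy, scipy, OpenCV 4.12 (cv2) and the standard library are available. Lean on these libraries where they do the work, as an engineer would, in place of code of your own. Each camera call takes 0.05 s, during which the arm holds its last target.

## Task

Fill the blue crock with walnuts: take its lid off by the knob and set it down gently, right way up, on the round cork mat, and leave it there. Then pull the dispenser's sprung gate knob right out to its stop and hold it there until all three walnuts have run down the chute into the crock, and let it spring fully home again. Leave the crock and everything else on the worktop where they stand.

Things in the scene. Friction and masses are not known exactly. Their poses are not given: they have to be found in the camera images.
- dispenser: Fixed worktop nut dispenser, 308 mm tall: wooden base 140 x 110 mm, rear post, clear square hopper (54 x 54 mm outside, z 176 to 300 mm, wooden cap) holding three walnuts, steel chute below. Origin: on the worktop under the hopper's centre. Its -x axis is its front: the gate knob sticks out there and is pulled level along -x. The chute runs down towards its +y, to the crock.
- chute_lip (a point): Middle of the chute's open end (54 mm wide), 88 mm from the dispenser's axis towards its +y, 94 mm above the worktop, just clear of the lid's edge; chute side walls reach up to 140 mm above the worktop nearer the hopper. The crock's centre is about 81 mm further along the dispenser's +y.
- gate (a joint): Slide of the sprung gate under the hopper, in m: 0 = home (shut), 0.060 = out at its stop. The spring pulls it home with about 4 N at home, 9.5 N at the stop; let go, it runs home by itself in about half a second. Walnuts start to drop only near 0.045 m; held at the stop, all have run into the crock within about 1.5 s.
- gate_neck (a point): Middle of the neck of the terracotta-coloured gate knob; moves with the gate. At home 100 mm in front (-x) of the dispenser's origin, 167 mm up. A level round bar, 22 mm diameter, 36 mm long along the dispenser's x, between a rear collar (34 mm diameter) and a front disc (48 mm diameter, 12 mm thick). Grip from above, closing along the dispenser's y.
- crock: Blue round crock, loose, 0.7 to 1.2 kg, outside diameter 130 mm, 70 mm high, wall 5 mm, floor 6 mm thick. Origin: centre of its underside; z up.
- lid: Loose blue lid of the crock, 0.18 to 0.35 kg: round flange of 132 mm diameter, 7 mm thick, on a plug of 110 mm diameter, 6 mm deep, that hangs loosely in the crock's mouth; total height with the knob 44 mm. Origin: centre of the plug's underside (64 mm above the worktop when on the crock, 6 mm when on the mat); z up.
- lid_knob (a point): Middle of the grip of the light wooden knob on the lid: an upright cylinder of 27 mm diameter, 22 mm tall, centred 33 mm above the lid's origin (11 mm of it above this point).
- mat: Fixed round cork mat, 180 mm diameter, 6 mm thick, where the lid goes. Origin: centre of its underside.
- nut0: Walnut, brown ball of 36 mm diameter, 14 g; origin at its centre. Starts in the hopper, number 1 from the bottom.
- nut1: Walnut, brown ball of 36 mm diameter, 14 g; origin at its centre. Starts in the hopper, number 2 from the bottom.
- nut2: Walnut, brown ball of 36 mm diameter, 14 g; origin at its centre. Starts in the hopper, number 3 from the bottom.
- mug: Bystander: white mug, 80 mm diameter, 90 mm high; origin centre of underside.
- flask: Bystander: green water bottle, 68 mm diameter, about 190 mm high; origin centre of underside.
- bowl: Bystander: dark wooden bowl, 150 mm diameter, 60 mm high; origin centre of underside.
- spatula: Bystander: spatula with a wooden handle lying on the worktop, 260 mm long along its x; origin under its middle.

How it is judged:
By the outcome, as a careful person would: the job done as asked, in the order asked, and still so for the second after the job is handed in, with the robot touching nothing.
It also fails if it takes over 69 s, if anything falls off the work surface, if the arm or the gripper's body presses on something with over 40 N, if the wrist force passes 120 N, or if a joint passes its speed limit or range.

## Working session

There is one attempt and no reset: what is moved stays moved. The work goes in short steps, each a Python script; the robot and the scene stay as the last script left them, time stands still between calls to the robot, and variables do not carry over. Pictures are saved under pics/ and viewed, and the job is handed in when it is done.

```bash
ls; mkdir -p pics; python3 - <<'E'
from cell import *
import cv2
s=read_state(); print(s)
for n in ("scene","top","wrist"):
    d=get_image(n); cv2.imwrite(f"pics/{n}0.png",d["image"][:,:,::-1]); print(n,{k:v for k,v in d.items() if k!="image"})
E
```

```text
pics
{'t': 0.0, 'joint_pos': array([ 1.10809412,  0.46944133, -0.04859792,  1.53370176,  0.02413799,
        1.14099984, -0.08231496]), 'qvel': array([-1.66779124e-03, -4.53377538e-05,  4.56178853e-04, -1.20966964e-03,
        2.00082458e-04,  3.83784325e-05,  2.50623428e-03]), 'joint_efforts': array([ 4.05200981e-04, -5.07973623e+01, -8.06457899e-02, -2.36155164e+01,
       -6.13372237e-02,  3.78102693e-02,  1.58815687e-04]), 'tcp_pos': array([ 283.46458417, -611.92754263,  221.49621893]), 'tool_rot': array([ 0.59623477, -0.59555153,  0.38127586, -0.38006736]), 'wrist_force': array([ 0.36292031, -0.37315076,  0.01903489]), 'torque': array([ 0.0049252 , -0.01211884,  0.03570626]), 'width': 87.06878440403759}
scene {'vertical_fov': 56.77717687137995, 'cx': 323.9886366836284, 'cy': 244.24880955989622, 'R': array([[ 5.04904946e-01,  8.63174607e-01, -7.70248121e-04],
       [ 7.04946322e-01, -4.12865590e-01, -5.76708494e-01],
       [-4.98118137e-01,  2.90639988e-01, -8.16949643e-01]]), 't': array([-257.69069649, -259.38320214, 1514.75479511])}
top {'vertical_fov': 43.5076213318701, 'cx': 306.026083275074, 'cy': 238.62224340292454, 'R': array([[ 0.00683505, -0.99995218, -0.00699461],
       [-0.99160636, -0.00587454, -0.12916001],
       [ 0.12911274,  0.00781871, -0.9915991 ]]), 't': array([ -25.13134362,  565.25589882, 1688.90494985])}
wrist {'vertical_fov': 71.07005943579489, 'cx': 319.83577394448037, 'cy': 240.1286472627482, 'tool_from_camera': array([[ 9.99999557e-01,  1.46646298e-04,  9.29484732e-04,
         6.66334382e-01],
       [-8.59530686e-04, -2.59646536e-01,  9.65703338e-01,
        -1.62351911e+02],
       [ 3.82954310e-04, -9.65703710e-01, -2.59646295e-01,
         7.09250216e+01],
       [ 0.00000000e+00,  0.00000000e+00,  0.00000000e+00,
         1.00000000e+00]])}
```

View pics/scene0.png

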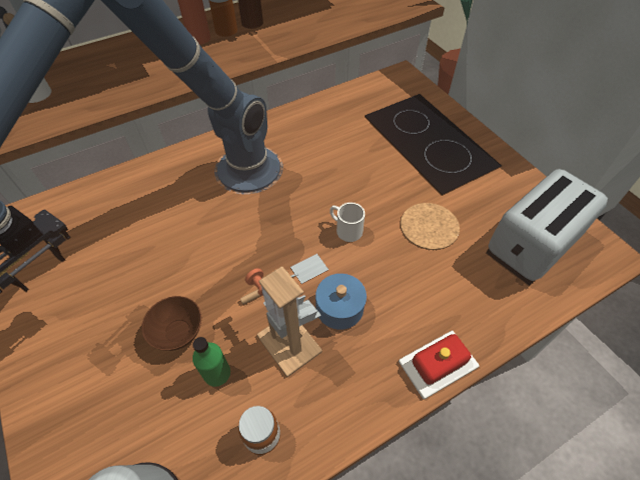

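View pics/top0.png

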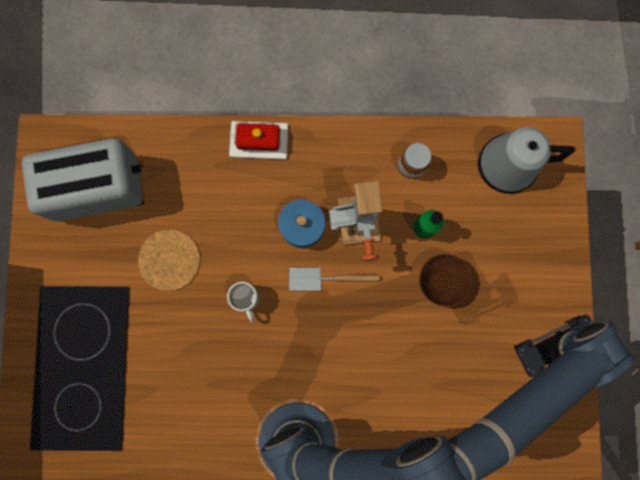

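View pics/wrist0.png

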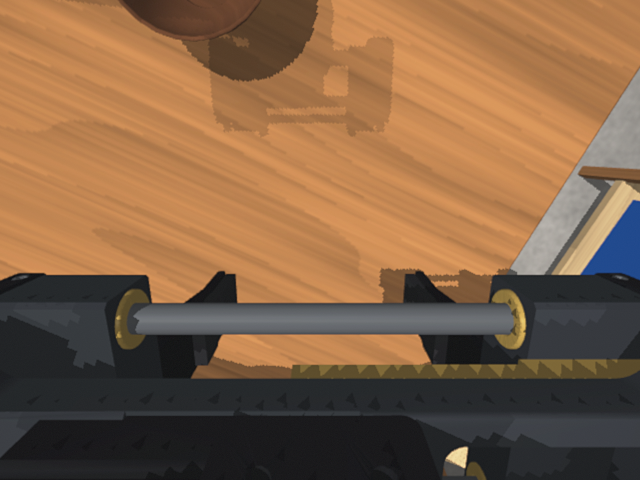

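```bash
cat > h.py <<'E'
from cell import *
import numpy as np, cv2
from scipy.spatial.transform import Rotation as Ro
def rot(q): return Ro.from_quat([q[1],q[2],q[3],q[0]]).as_matrix()
def quat(M):
    q=Ro.from_matrix(M).as_quat(); return np.array([q[3],q[0],q[1],q[2]])
def down(a):  # jaw axis x at angle a from world x, tool y down
    x=np.array([np.cos(a),np.sin(a),0]); y=np.array([0,0,-1.]); return quat(np.c_[x,y,np.cross(x,y)])
class Cam:
    def __init__(s,n,save=None):
        st=read_state(); d=get_image(n); s.im=d["image"]
        s.f=240/np.tan(np.radians(d["vertical_fov"]/2)); s.cx,s.cy=d["cx"],d["cy"]
        if "R" in d: s.R,s.t=d["R"],d["t"]
        else:
            T=d["tool_from_camera"]; Rw=rot(st["tool_rot"])
            Rc=Rw@T[:3,:3]; c=Rw@T[:3,3]+st["tcp_pos"]; s.R=Rc.T; s.t=-Rc.T@c
        s.c=-s.R.T@s.t
        if save: cv2.imwrite(f"pics/{save}.png",s.im[:,:,::-1])
    def ray(s,u,v):
        d=s.R.T@np.array([(u-s.cx)/s.f,(v-s.cy)/s.f,1]); return d/np.linalg.norm(d)
    def at(s,u,v,z):
        d=s.ray(u,v); return s.c+d*(z-s.c[2])/d[2]
    def px(s,X):
        p=s.R@np.asarray(X)+s.t; return np.array([s.f*p[0]/p[2]+s.cx,s.f*p[1]/p[2]+s.cy])
    def hsv(s): return cv2.cvtColor(s.im,cv2.COLOR_RGB2HSV)
    def mask(s,lo,hi,box):
        m=cv2.inRange(s.hsv(),np.array(lo),np.array(hi)); o=np.zeros_like(m); a,b,c,d=box; o[b:d,a:c]=m[b:d,a:c]; return o
def big(m):
    cs,_=cv2.findContours(m,cv2.RETR_EXTERNAL,cv2.CHAIN_APPROX_NONE); return max(cs,key=cv2.contourArea)
E
python3 - <<'E'
from h import *
T=Cam("top"); S=Cam("scene")
for (n,C,box,z) in (("lid top",T,(260,180,345,270),77),("lid scene",S,(300,260,380,340),77)):
    c=big(C.mask((100,100,40),(125,255,255),box)); e=cv2.minEnclosingCircle(c); el=cv2.fitEllipse(c)
    print(n,e,el,C.at(*el[0],z))
for (n,C,box) in (("mat top",T,(120,220,215,300)),("mat scene",S,(390,190,470,260))):
    h=C.hsv(); print(n,h[260,169] if n=="mat top" else h[225,430], h[300,200] if n=="mat top" else h[265,430])
for (n,C,box) in (("knob top",T,(350,220,385,275)),("knob sc",S,(240,262,275,300))):
    m=C.mask((0,150,60),(9,255,255),box); c=big(m); x,y,w,h=cv2.boundingRect(c); print(n,(x,y,w,h),cv2.contourArea(c),cv2.minAreaRect(c))
a=cv2.resize(T.im[160:310,240:440],None,fx=4,fy=4,interpolation=2); cv2.imwrite("pics/t1.png",a[:,:,::-1])
a=cv2.resize(S.im[240:390,220:420],None,fx=4,fy=4,interpolation=2); cv2.imwrite("pics/s1.png",a[:,:,::-1])
E
```

```text
lid top ((301.5613098144531, 223.16273498535156), 23.476049423217773) ((301.59796142578125, 222.98809814453125), (44.44677734375, 45.69606399536133), 156.7450408935547) [604.38042366  -9.09310446  77.        ]
lid scene ((334.6000061035156, 292.0), 20.306745529174805) ((335.36181640625, 290.9253234863281), (32.62989044189453, 35.582252502441406), 55.03420639038086) [594.04428548 -14.70264584  77.        ]
mat top [ 16 146 182] [ 14 186 125]
mat scene [ 15 116 222] [ 12 140 168]
knob top (362, 240, 16, 21) 89.5 ((369.5, 250.0), (20.0, 15.0), 90.0)
knob sc (251, 269, 9, 6) 16.0 ((254.55880737304688, 270.7646789550781), (3.944467544555664, 9.432422637939453), 59.03623962402344)
```

View pics/t1.png

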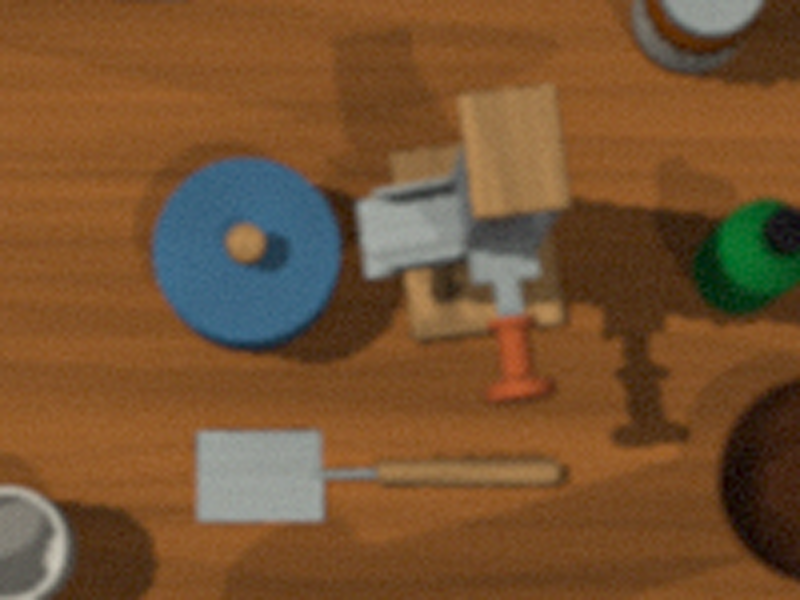

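View pics/s1.png

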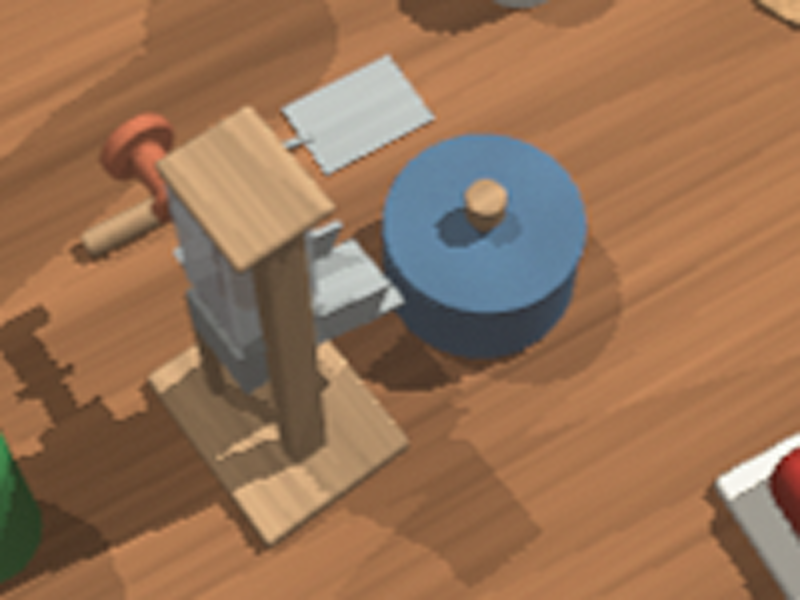

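```bash
python3 - <<'E'
from h import *
T=Cam("top"); S=Cam("scene")
def tri(p,q):
    d1,d2=T.ray(*p),S.ray(*q); A=np.c_[d1,-d2]; s=np.linalg.lstsq(A,S.c-T.c,rcond=None)[0]
    a,b=T.c+s[0]*d1,S.c+s[1]*d2; return (a+b)/2,np.linalg.norm(a-b)
print("knob top z108",T.at(301.5,220.5,108),S.at(341.7,289.2,108),tri((301.5,220.5),(341.7,289.2)))
for C,box in ((T,(120,220,215,300)),(S,(385,190,470,262))):
    h=C.hsv(); v=cv2.inRange(h[:,:,2],150 if C is T else 190,255); s=cv2.inRange(h[:,:,1],0,165 if C is T else 135)
    m=np.zeros_like(v); a,b,c,d=box; m[b:d,a:c]=(v|0)[b:d,a:c]&s[b:d,a:c]
    m=cv2.morphologyEx(m,cv2.MORPH_CLOSE,np.ones((7,7)));m=cv2.morphologyEx(m,cv2.MORPH_OPEN,np.ones((5,5)))
    c=cv2.convexHull(big(m)); el=cv2.fitEllipse(c); print("mat",el,C.at(*el[0],6))
# neck, disc front
print("neck",tri((240+513/4,160+350/4),(220+152/4,240+172/4)))
print("disc/neck at z167",T.at(240+511/4,160+322/4,175),T.at(240+518/4,160+388/4,167))
c=[T.at(240+u/4,160+v/4,308) for u,v in ((460,95),(553,86),(568,207),(472,218))]
print(np.array(c), np.mean(c,0))
for a in (0,np.pi): print(inverse_kinematics([605,-9,250],down(a)))
for a in (.11,np.pi+.11): print(inverse_kinematics([530,-170,250],down(a+np.pi/2)))
E
```

```text
knob top z108 [606.47019349  -9.24962064 108.        ] [612.39680143  -7.86802818 108.        ] (array([608.44454792,  -7.42160193, 101.14918151]), np.float64(3.84318772889422))
mat ((167.8813018798828, 259.7509460449219), (59.571903228759766, 61.7357292175293), 38.8282356262207) [504.96755063 380.50737535   6.        ]
mat ((430.107666015625, 225.07920837402344), (44.836090087890625, 58.501094818115234), 104.78727722167969) [510.56392027 377.88306803   6.        ]
neck (array([ 525.09476597, -188.98849561,  167.23342312]), np.float64(3.8502087021716673))
disc/neck at z167 [ 543.3561054 -185.2174082  175.       ] [ 500.53031734 -190.31296317  167.        ]
[[ 665.86237875 -142.30414399  308.        ]
 [ 671.76873731 -199.06633952  308.        ]
 [ 596.88777278 -207.50604692  308.        ]
 [ 589.79714591 -149.29506159  308.        ]] [ 631.07900869 -174.542898    308.        ]
[ 0.42730117  0.40570524 -0.64936213  1.64580771  0.26122729  1.17849718
 -0.28364465]
[ 0.73149435  0.59544754 -1.17465368  1.63016968  0.56646625  1.30241902
  2.60301678]
[ 0.8400825   0.34528721 -0.76785804  1.75160152  0.2605353   1.14973167
  1.67483092]
[ 0.43232314  0.26459389 -0.24160045  1.77366074  0.06985545  1.11165442
 -1.29297208]
```

```bash
python3 - <<'E'
from h import *
s=read_state(); p=s["tcp_pos"]
line_to([p[0],p[1],420],rate=300)
movep([570,-9,400],down(0.11))
print(read_state()["tcp_pos"],read_state()["t"])
line_to([600,-9,270],rate=300)
print(read_state()["tcp_pos"],read_state()["t"])
W=Cam("wrist","w1")
T=Cam("top","t2")
print(W.px([607,-9,108]))
E
```

```text
[570.23132554 -10.65657715 399.80670343] 3.5333
[600.6405301   -9.09398197 271.06700316] 4.125
[325.59453374 223.64380791]
```

View pics/w1.png

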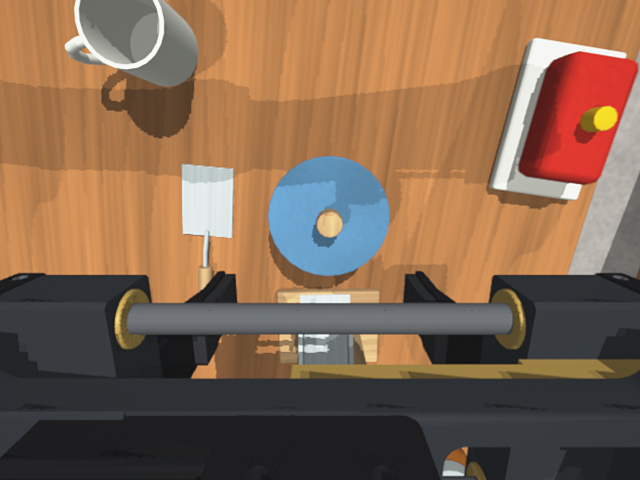

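```bash
python3 - <<'E'
from h import *
sleep(0.2)
W=Cam("wrist","w2")
m=W.mask((10,60,120),(22,200,255),(305,200,355,245)); c=big(m); k=cv2.minEnclosingCircle(c); print(k,W.at(*k[0],108))
m=W.mask((95,80,40),(125,255,255),(250,140,410,290)); e=cv2.minEnclosingCircle(big(m)); el=cv2.fitEllipse(big(m)); print(e,el,W.at(*el[0],77))
print(W.px([607,-9,108]),read_state()["wrist_force"])
E
```

```text
((328.3379211425781, 222.7172393798828), 13.973264694213867) [609.84046608  -7.84690463 108.        ]
((327.83258056640625, 215.52737426757812), 60.151634216308594) ((327.7228698730469, 215.460693359375), (117.51630401611328, 119.32805633544922), 74.11746978759766) [609.89306858  -6.52453808  77.        ]
[325.35931376 223.54204011] [-0.37065681 -0.68395199  0.28950566]
```

```bash
python3 - <<'E'
from h import *
line_to([609.6,-7.5,140],rate=250)
print(line_to([609.6,-7.5,83],rate=80,force_limit=8), read_state()["tcp_pos"])
close(25); s=read_state(); print(s["width"],s["wrist_force"],s["tcp_pos"])
p=s["tcp_pos"]
line_to([609.6,-7.5,100],rate=40); s=read_state(); print(s["width"],s["wrist_force"])
line_to([609.6,-7.5,200],rate=150); sleep(.2); s=read_state(); print(s["width"],s["wrist_force"],s["tcp_pos"],s["t"])
Cam("wrist","w3"); Cam("scene","s3"); 
E
```

```text
False [609.96540515  -7.31636439  83.21920241]
26.229284507959772 [0.38056914 0.79879955 0.75045133] [609.64503384  -7.50338498  82.99788767]
26.357097331523725 [-0.61050872  0.84575444 -2.07839612]
26.328973133768002 [ 0.45847416  0.06708007 -1.83668753] [608.97206962  -7.62324935 198.79421871] 8.6167
```

View pics/w3.png

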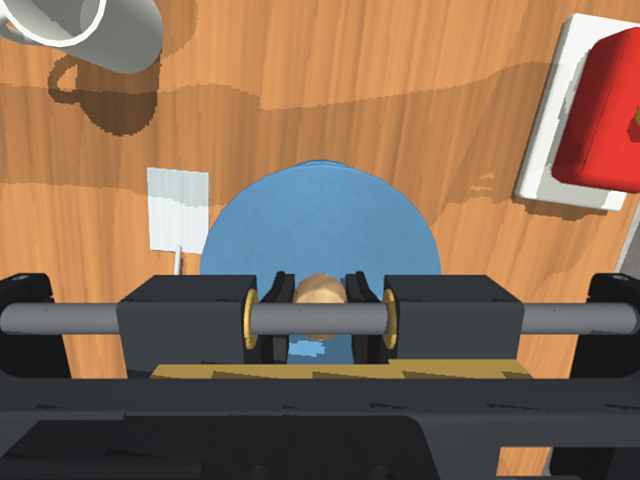

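View pics/s3.png

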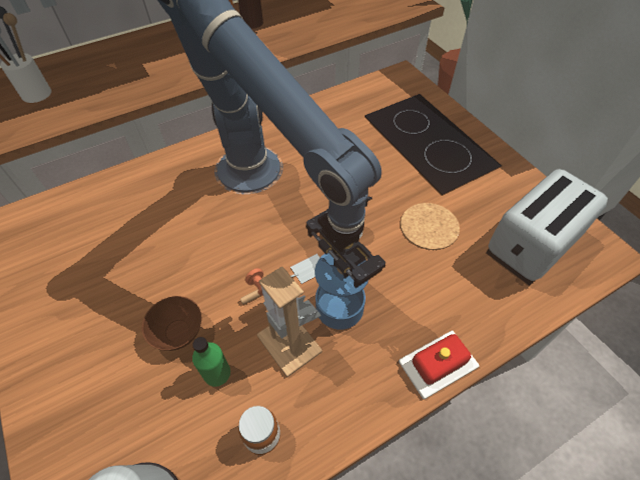

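```bash
python3 - <<'E'
from h import *
X,Y=507.5,379.
line_to([X,Y,200],rate=300)
line_to([X,Y,60],rate=150); sleep(.2)
s=read_state(); print(s["wrist_force"],s["tcp_pos"],s["width"],s["t"])
r=line_to([X,Y,22],rate=20,force_limit=3); sleep(.1)
s=read_state(); print(r,s["wrist_force"],s["tcp_pos"],s["width"],s["t"])
Cam("wrist","w4"); Cam("scene","s4")
E
```

```text
[-0.33867166 -0.30716128 -2.92404111] [507.96012012 379.37749358  60.98104204] 26.268529328312493 11.4833
True [-0.76920062  0.17933592  4.64302877] [507.47621671 378.9738401   24.94508309] 26.40026412916583 13.15
```

View pics/s4.png

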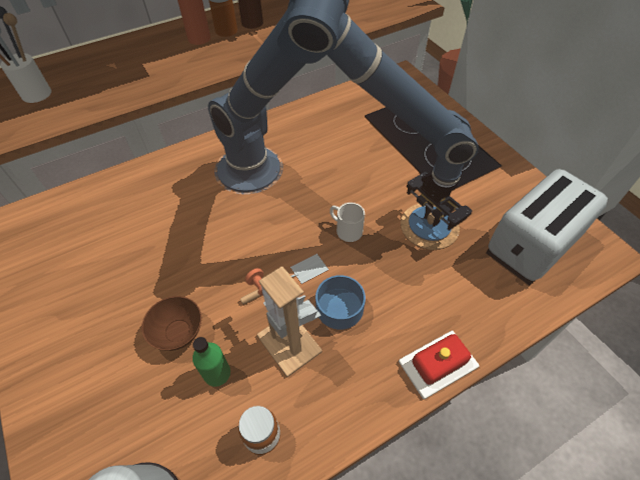

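View pics/w4.png

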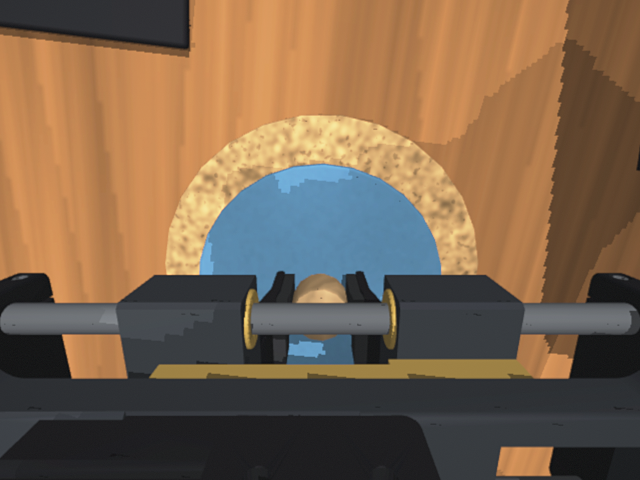

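```bash
python3 - <<'E'
from h import *
ungrasp(); s=read_state(); print(s["wrist_force"],s["width"])
p=s["tcp_pos"]
line_to([p[0],p[1],70],rate=80)
line_to([p[0],p[1],350],rate=300)
Cam("wrist","w5")
movep([500,-187,360],down(np.pi/2+.11))
sleep(.2)
W=Cam("wrist","w6"); print(W.px([525,-188,167]),read_state()["t"],read_state()["joint_pos"])
Cam("top","t6")
E
```

```text
[-0.6098532  -1.10523046  0.19712296] 87.0624684129251
[316.69631619 239.43712785] 18.825 [ 0.88124466  0.20808092 -0.71527279  1.6375385   0.13926887  1.34810045
  1.82734155]
```

View pics/w5.png

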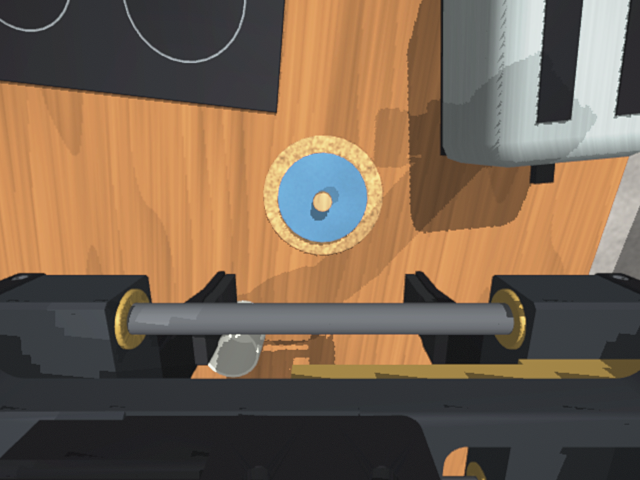

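View pics/w6.png

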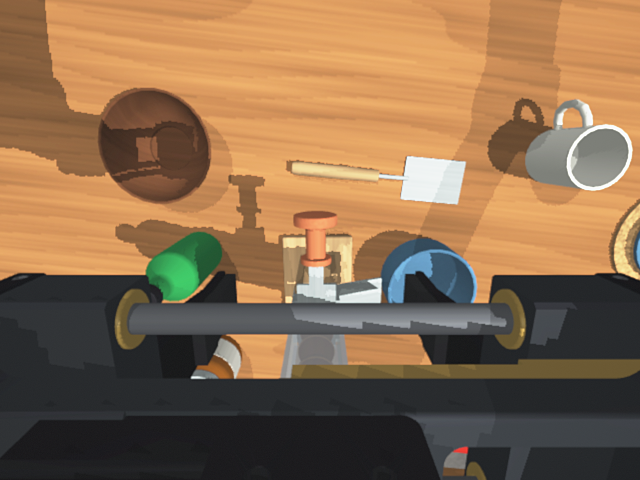

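```bash
python3 - <<'E'
from h import *
W=Cam("wrist")
m=W.mask((4,140,60),(13,255,255),(285,200,350,280))
for v in range(205,272,2):
    u=np.flatnonzero(m[v]); print(v,(u.min(),u.max()) if len(u) else None, end=' ')
us=lambda v: np.flatnonzero(m[v]).mean()
print()
for v in (232,238,244,250,254): print(W.at(us(v),v,178))
T=Cam("top"); print("flask",T.at(428,225,120))
a=cv2.resize(W.im[190:290,250:390],None,fx=5,fy=5,interpolation=2); cv2.imwrite("pics/w7.png",a[:,:,::-1])
E
```

```text
205 (np.int64(289), np.int64(344)) 207 (np.int64(349), np.int64(349)) 209 (np.int64(341), np.int64(346)) 211 (np.int64(301), np.int64(346)) 213 (np.int64(296), np.int64(336)) 215 (np.int64(293), np.int64(349)) 217 (np.int64(293), np.int64(338)) 219 (np.int64(293), np.int64(338)) 221 (np.int64(293), np.int64(349)) 223 (np.int64(293), np.int64(345)) 225 (np.int64(294), np.int64(349)) 227 (np.int64(295), np.int64(349)) 229 (np.int64(304), np.int64(326)) 231 (np.int64(286), np.int64(338)) 233 (np.int64(301), np.int64(340)) 235 (np.int64(306), np.int64(325)) 237 (np.int64(307), np.int64(325)) 239 (np.int64(307), np.int64(324)) 241 (np.int64(307), np.int64(324)) 243 (np.int64(307), np.int64(324)) 245 (np.int64(307), np.int64(325)) 247 (np.int64(307), np.int64(325)) 249 (np.int64(307), np.int64(325)) 251 (np.int64(307), np.int64(325)) 253 (np.int64(307), np.int64(325)) 255 (np.int64(304), np.int64(329)) 257 (np.int64(302), np.int64(330)) 259 (np.int64(302), np.int64(331)) 261 (np.int64(301), np.int64(331)) 263 (np.int64(302), np.int64(330)) 265 (np.int64(304), np.int64(327)) 267 None 269 None 271 None 
[ 514.04355941 -190.89198352  178.        ]
[ 520.55819685 -190.27010106  178.        ]
[ 527.1122825  -189.43054415  178.        ]
[ 533.69085971 -188.23095539  178.        ]
[ 538.12530099 -187.54187512  178.        ]
flask [ 594.06158266 -355.29761545  120.        ]
```

View pics/w7.png

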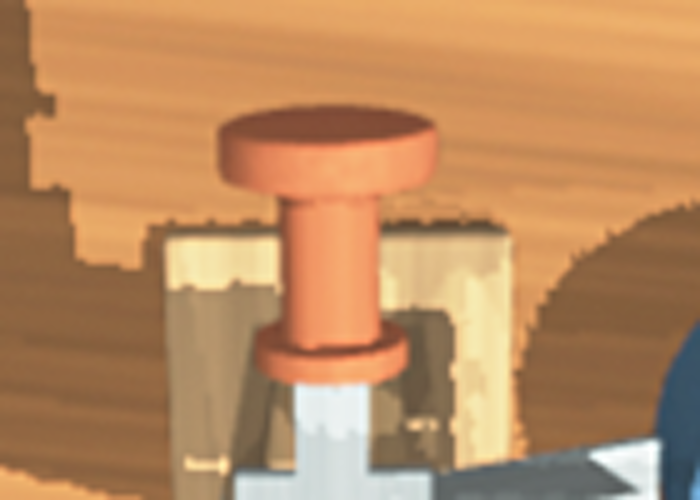

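```bash
python3 - <<'E'
from h import *
W=Cam("wrist")
a=W.at(316,228.5,191); b=W.at(316,254.5,184); print(a,b,(a+b)/2)
L=cv2.resize(W.im[230:310,270:400],None,fx=6,fy=6); cv2.imwrite("pics/w8.png",L[:,:,::-1])
c,d=W.at(283,237,18),W.at(353,237,18); print(c,d,np.arctan2(-(d-c)[0],(d-c)[1]))
E
```

```text
[ 507.09345975 -190.81742453  191.        ] [ 536.72241174 -187.69755297  184.        ] [ 521.90793575 -189.25748875  187.5       ]
[ 566.57493963 -237.90093366   18.        ] [ 554.57082815 -130.00257334   18.        ] 0.11079824912329124
```

```bash
python3 - <<'E'
from h import *
q=down(np.pi/2+.115)
line_to([480,-194,300],rot=q,rate=300)
line_to([480,-194,215],rate=200); sleep(.2)
W=Cam("wrist","w9"); s=read_state(); print(s["tcp_pos"],s["t"])
E
```

```text
[ 480.89635037 -194.21013066  216.41324354] 20.2083
```

View pics/w9.png

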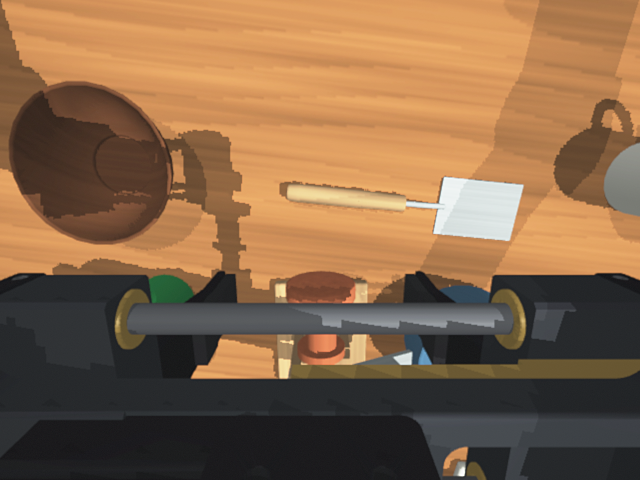

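```bash
python3 - <<'E'
from h import *
line_to([525,-189,215],rate=150)
r=line_to([525,-189,149],rate=80,force_limit=8); sleep(.1); s=read_state(); print(r,s["tcp_pos"],s["wrist_force"])
if not r:
    close(40); sleep(.2); s=read_state(); print(s["width"],s["tcp_pos"],s["wrist_force"],s["t"])
W=Cam("wrist","w10");Cam("scene","s10")
E
```

```text
False [ 525.48680766 -189.03324401  149.61082511] [-0.29369744  1.00301361 -0.24371521]
20.994840733064592 [ 524.95247947 -188.82185039  148.98065653] [-0.57311315  0.6523779   0.60609745] 23.0167
```

View pics/w10.png

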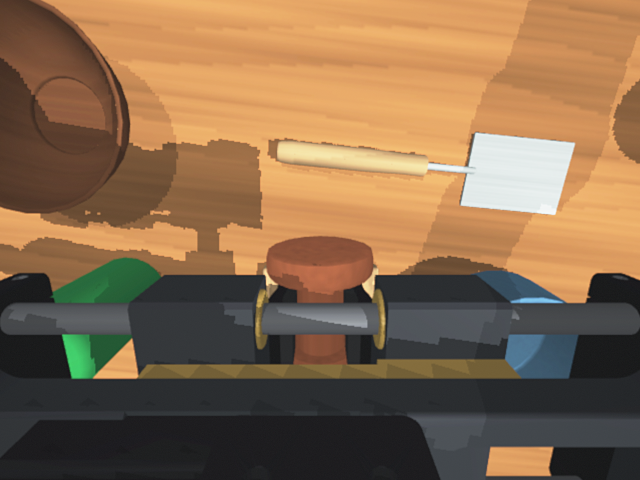

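```bash
python3 - <<'E'
from h import *
p0=np.array([525,-189,149.]); d=-np.array([np.cos(.112),np.sin(.112),0])
line_to(p0+30*d,rate=80); s=read_state(); print((s["tcp_pos"]-p0)@d,s["wrist_force"],s["width"])
line_to(p0+57*d,rate=80); s=read_state(); print((s["tcp_pos"]-p0)@d,s["wrist_force"],s["width"])
r=line_to(p0+66*d,rate=30,force_limit=14); s=read_state(); print(r,(s["tcp_pos"]-p0)@d,s["wrist_force"],s["width"])
sleep(2.2)
s=read_state(); print((s["tcp_pos"]-p0)@d,s["wrist_force"],s["width"],s["t"])
Cam("wrist","w11");Cam("scene","s11");Cam("top","t11")
E
python3 -c "
import cv2
a=cv2.imread('pics/s11.png')[220:390,200:420]; cv2.imwrite('pics/s11c.png',cv2.resize(a,None,fx=3.4,fy=3.4))"
```

```text
28.20629760623542 [ 6.23938512  0.61738806 -5.9868338 ] 21.40692719116334
54.346076273886446 [ 9.03275852 -0.58032598 -8.48112902] 21.045484670362235
True 57.73883857099315 [ 9.55702549 -0.02290358 -9.16467849] 20.8491421073825
56.95465606216008 [ 9.35992502  0.29599381 -6.75089938] 20.98267010956037 26.675
```

View pics/s11c.png

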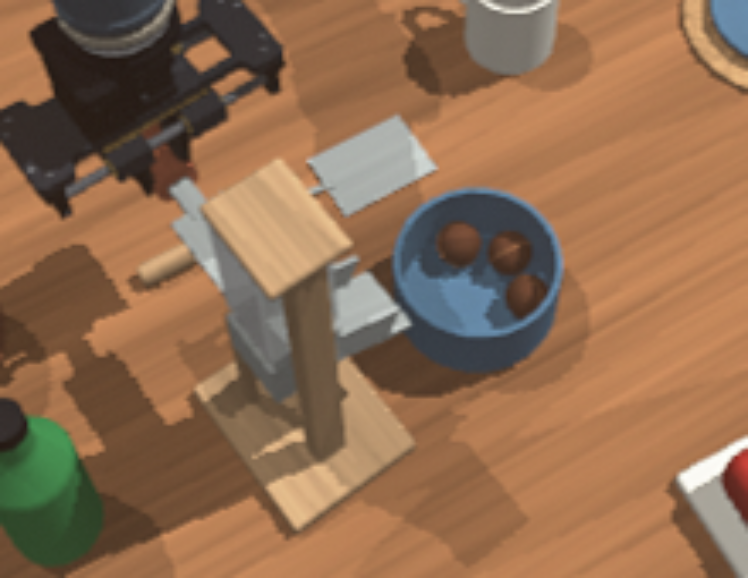

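View pics/w11.png

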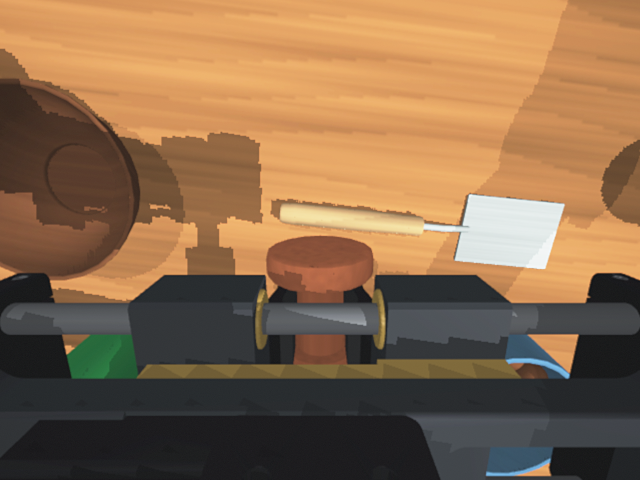

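```bash
python3 - <<'E'
from h import *
p0=np.array([525,-189,149.]); d=-np.array([np.cos(.112),np.sin(.112),0])
for k in (59,61,63,65,67):
    r=line_to(p0+k*d,rate=20,force_limit=18); sleep(.15); s=read_state(); print(k,r,(s["tcp_pos"]-p0)@d,s["wrist_force"],s["width"],s["t"])
    if r or s["wrist_force"][0]>18: break
sleep(1.6); s=read_state(); print((s["tcp_pos"]-p0)@d,s["wrist_force"],s["t"]); Cam("wrist","w12")
E
```

```text
59 False 55.932320231287264 [ 9.25869013 -0.32344736 -9.70839248] 20.80405455353499 27.225
61 False 57.96388312450932 [ 8.48005576 -0.46271474 -8.49068501] 20.813886296218172 27.625
63 False 59.720646875611806 [  9.84147111   0.31965117 -10.01543687] 20.73302347088609 28.025
65 False 59.675822317494 [ 14.95400965   0.49723301 -15.48765365] 20.739264051456125 28.425
67 False 59.65154426504523 [ 21.27964314  -0.756552   -20.286435  ] 20.858957700339836 28.825
59.64238812309533 [ 20.67502899   0.0622372  -20.4682008 ] 30.425
```

View pics/w12.png

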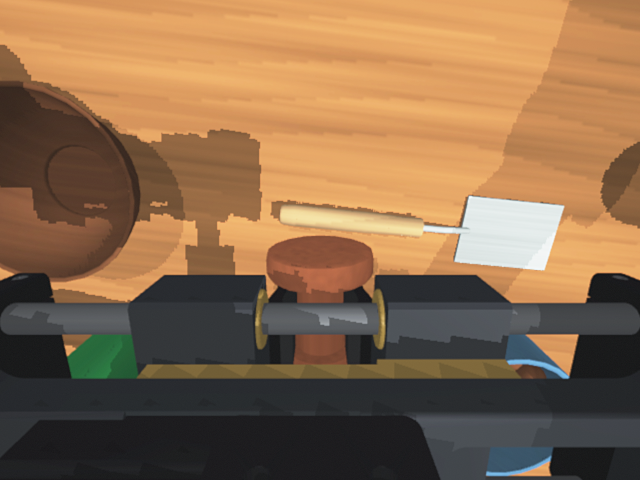

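```bash
python3 - <<'E'
from h import *
p0=np.array([525,-189,149.]); d=-np.array([np.cos(.112),np.sin(.112),0])
line_to(p0+6*d,rate=120); s=read_state(); print((s["tcp_pos"]-p0)@d,s["wrist_force"],s["width"])
ungrasp(); sleep(.8); s=read_state(); print(s["wrist_force"],s["width"],s["tcp_pos"])
line_to([*(p0+6*d)[:2],200],rate=100)
line_to([480,-194,330],rate=250); sleep(.3)
W=Cam("wrist","w13");Cam("scene","s13");Cam("top","t13")
m=W.mask((4,140,60),(13,255,255),(285,150,350,330));print(W.px([525,-189,178]),read_state()["t"])
E
python3 -c "
import cv2
a=cv2.imread('pics/t13.png')[160:310,130:450]; cv2.imwrite('pics/t13c.png',cv2.resize(a,None,fx=2.5,fy=2.5))
a=cv2.imread('pics/s13.png')[200:390,200:470]; cv2.imwrite('pics/s13c.png',cv2.resize(a,None,fx=2.9,fy=2.9))"
```

```text
4.534648737859056 [ 4.85497635  0.69672979 -2.91330615] 20.96113275669097
[ 0.31242591  0.37134679 -0.0077717 ] 86.9411159526566 [ 519.03736599 -189.67584579  149.00249477]
[319.80338647 269.08006024] 35.0
```

View pics/w13.png

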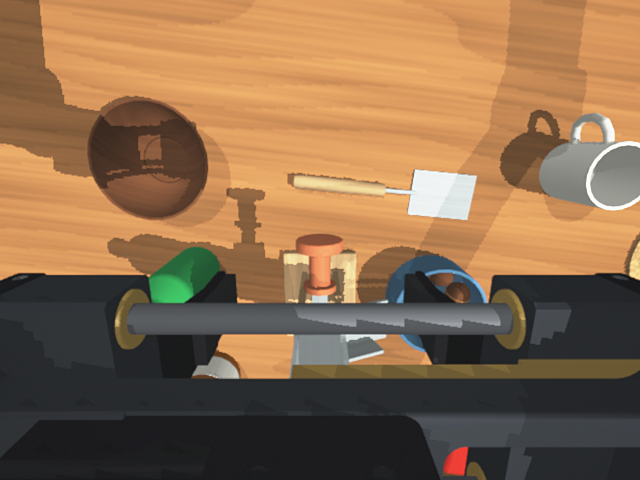

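View pics/t13c.png

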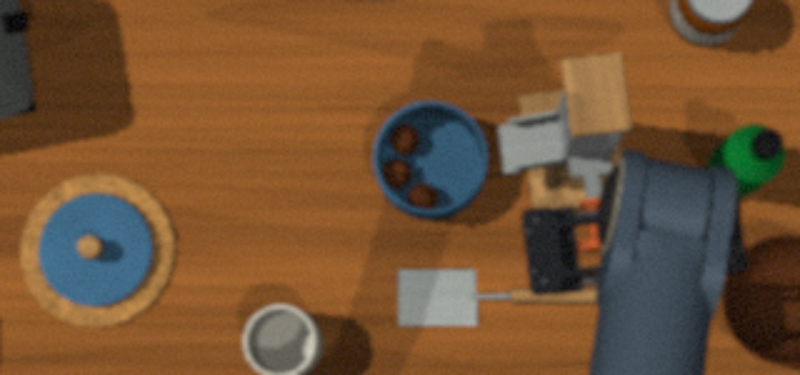

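View pics/s13c.png

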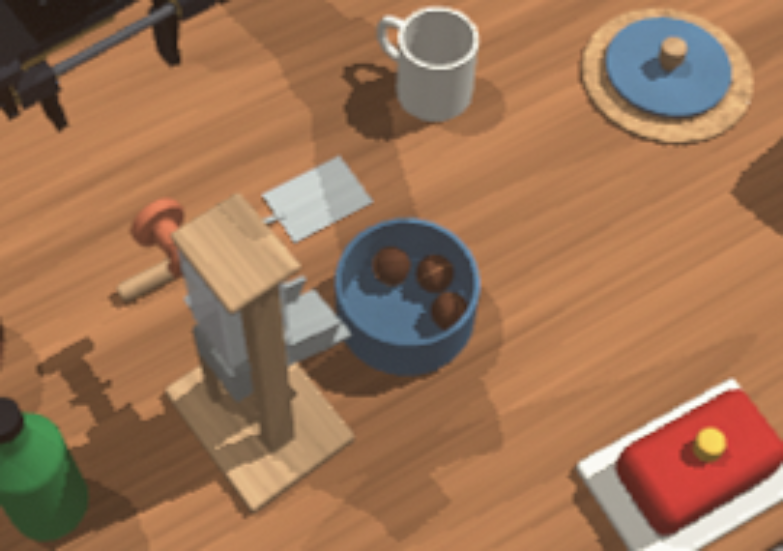

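```bash
python3 - <<'E'
from h import *
a=cv2.imread("pics/scene0.png"); b=cv2.imread("pics/s13.png")
for n,(x0,y0,x1,y1) in dict(gate=(240,262,268,290),crockside=(315,310,365,330),bowl=(135,290,205,350),spat=(290,252,330,282),mug=(330,200,368,243)).items():
    A=np.float32(cv2.cvtColor(a[y0:y1,x0:x1],6));B=np.float32(cv2.cvtColor(b[y0:y1,x0:x1],6))
    print(n,cv2.phaseCorrelate(A,B),abs(A-B).mean())
print(read_state()["wrist_force"],read_state()["t"])
hand_in()
E
```

```text
gate ((-0.048947465157384684, -0.055917262986506344), 0.9257973975605435) 16.69898
crockside ((0.016087450135966463, 0.5936711209637959), 0.9184802231788636) 11.019
bowl ((0.4087334028226195, -0.16549437650824927), 0.8778710519825971) 10.689285
spat ((-0.012469260916066816, -0.33425033512271085), 0.7463779731591542) 15.433333
mug ((-0.011206403295847878, 0.47826670365529367), 0.9925139167573717) 6.630355
[-1.16505787  0.09017964 -0.87323582] 35.0
the job is handed in; nothing more can be done
```

The job is done and handed in at 35 s, well under the 69 s limit.

- **Lid:** I lifted it by the knob and lowered it onto the cork mat until about 5 N of contact force showed. The last pictures show it right way up and close to the mat's centre.
- **Gate, first pull:** The pull ended early, at about 57 mm on the force limit. The walnuts had already run by then.
- **Gate, at the stop:** I kept pulling until it met the hard stop, about 59.7 mm with the force rising to 21 N, and held it there about 2 s. I then guided it back to within about 5 mm of home and opened the fingers so the spring closed it.
- **Last checks:** All three walnuts are in the crock, and the gripper is clear of everything. In the fixed scene camera, the gate knob is back within 0.1 pixel of its starting place. The crock, bowl, spatula and mug shifted no more than 0.6 pixel; I put that down to lighting and shadow differences. No check failed at the end.

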